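# Turn the panel lamp onto the suitcase handle

### The job

The little panel lamp on the conservation bench is upright and pointing the wrong way. Swivel it so that its white light face points squarely towards the detached leather suitcase handle (the bowed grip with a brass foot at each end, not the square corner cap or the lock plate), and tilt the panel forward, light face down, to 35 degrees from upright. Leave the handle where it lies and let go of the lamp.

Things in the scene. Friction and masses are not known exactly. Their poses are not given: they have to be found in the camera images.
- lamp_hinge (a point): Point of the panel lamp on its upright swivel axis, at the height of its level tilt hinge, 62 mm above the bench; turns with the swivel, not with the tilt. z is up, y runs along the tilt hinge, -x is the level direction in which the white light face looks. The lamp: round dark steel foot (120 mm across, fixed to the bench), short column, flat black panel, white in front, grey fins behind.
- lamp_swivel (a joint): Swivel of the lamp about its upright axis, rad, growing counter-clockwise seen from above, range -2 to 2 (zero is relative to the foot, which may stand turned on the bench). Stiff by friction, about 0.1 N m; stays where left. Nothing else within 0.25 m of the lamp is taller than 80 mm.
- lamp_tilt (a joint): Tilt of the panel, rad: 0 = upright, positive = top edge leaning forward to the light face's side (-x of lamp_hinge); range -0.3 to 1.2. Stiff by friction (0.3 N m), stays where left. Panel 150 mm wide (y), 16 mm thick, in line with the hinge, reaching from 10 to 130 mm from it: top edge 192 mm above the bench when upright. The bare top edge can be pinched across its thickness or pushed.
- handle_center (a point): Middle of the suitcase handle, 11 mm above the bench: a dark leather bow 22 mm thick, 160 mm long (its y axis), 63 mm wide, a brass foot at each end, lying loose and flat about 0.2 m from the swivel axis, ahead of the lamp to its left or right. On the other side lies a dark square corner cap (55 mm); between them, about straight ahead of the lamp, a brass lock plate (60 x 44 mm).
Not all that is in view belongs to the job. Of the things that look like the part that bears handle_center, the largest one is meant.

How it is judged:
By the outcome, as a careful person would: the job done as asked, in the order asked, and still so for the second after the job is handed in, with the robot touching nothing.
It also fails if it takes over 35 s, if anything falls off the work surface, if the arm or the gripper's body presses on something with over 40 N, if the wrist force passes 120 N, or if a joint passes its speed limit or range.

### The arm

A 6-joint arm with a two-finger parallel gripper is mounted at the origin on the work surface. World frame = base frame: x ahead of the robot, y to its left, z up, the work surface at z = 0. Lengths are in mm, angles in degrees, forces in N, time in s.
With the tool pointing down it reaches from about 300 to 850 mm from the base axis. Payload 4.2 kg.
Tool frame: the origin (TCP) lies at the very end of the fingers, on their centre line; the grasp point (between the pads) lies 19 mm behind it (env.grasp_offset is the distance from the TCP to the grasp point, in mm); z points along the fingers, y is the line along which they close (so a half turn about z gives the same grasp; the last joint's range is limited). The gripper opens to 91 mm and grips with 3 to 60 N. Pads are 32 mm wide; open, the fingers measure 118 mm over their backs; the gripper's body (76 mm by 178 mm) begins 60 mm behind the grasp point.
Start: joints at [-71.448, 18.312, 89.639, -0, 72.044, -1.146], TCP at [193.817, -541.367, 213.976] pointing down, gripper open.
Joint ranges: [-177.97, 177.97], [-48.28, 115.42], [12.27, 149.76], [-77.06, 257.06], [2.81, 150.46], [-146.56, 146.56]. Speed limits (degrees/s): [147.25, 147.25, 180, 180, 180, 180].

### API

Orientations are given as [roll, pitch, yaw] about the fixed x, y, z axes, in that order (R = Rz(yaw) Ry(pitch) Rx(roll)).
In Python, from workcell import env gives the robot as it stands. The module is installed in compiled form; this text tells all that it offers.
- The arm moves only by the tool send_rows, never from a script. Its argument "motion" is a list of rows, each an object of numbers: "tx", "ty", "tz": the shift along the tool's x, y, z in units of 500 mm (1.0 is 500 mm); "rx", "ry", "rz": the turn, a rotation vector about the tool's x, y, z in units of 30 degrees (1.0 is 30 degrees); "gripper": the closure, from -1 (fully open) to 1 (shut). In form: [{"tx": .., "ty": .., "tz": .., "rx": .., "ry": .., "rz": .., "gripper": ..}, ...]. A call has 1 to 12 rows; each row shifts and turns the commanded pose from where the row before left it, along the tool's axes as they then stand; what a row does not reach is not made up. A row lasts 1/8 s, in which the tool goes at most 62.5 mm and 10.7 degrees, less where a joint would pass 70% of its speed; a pose out of reach is approached as far as the arm can. A call with a number of a shift or a turn outside -1 to 1 is refused whole. A call with a gripper value outside its range is refused whole. The fingers move at their own pace and stop on an object; "grip_force" is the grip in N (left out, the last holds). Time passes only in rows, so rows that do not move let the fingers close. It gives the time, the measured TCP pose, the force, the opening and the grip force at its end, in the units of the state.
- env.state(): the state, without advancing time (a new reading comes with each control period).
- env.grab_frame(name): name is "side" or "top" or "wrist"; returns a dict with "frame" (420x560x3 uint8, red, green, blue), "vertical_fov" (degrees; the focal length in pixels is half the picture's height over the tangent of half this angle, whatever the lens; pixels are square), "cx", "cy" (the principal point, pixels), "k1" (the pictures are not rectified: a ray, as slopes to the right and down, at radius r is drawn at 1 + k1 r^2 times it, then the intrinsics apply), "rvec" (rotation vector, rad) and "tvec" (3), from world to camera coordinates, as OpenCV has them; the wrist camera has in their place "T_tool_cam" (4x4, takes a point from camera to tool coordinates, whose origin is the TCP and whose axes are the flange's). Camera axes: x right, y down, z forward; pixel columns grow to the right and rows downward; lengths in mm; the calibration is good to about 2 mm. A picture is of the moment at which its call begins: read the wrist's pose just before it. There is no depth.
- env.job_done(): hands the job in; it is judged then, once.
The state is a dict: "time_s": time; "qpos": joint angles; "qvel": joint speeds; "effort": joint torques, N m; "ee_pos": TCP position; "ee_rot": TCP orientation; "force": force on the tool from outside, world axes, zero at the start; "torque": the same for the moment, N m; "gripper_width": finger opening in mm; "gripper_force": force on a finger pad.
Only numpy, scipy, OpenCV 4.12 (cv2) and the standard library are available. Lean on these libraries where they do the work, as an engineer would, in place of code of your own. Each camera call takes 0.05 s, during which the arm holds its last target. There are 200 camera calls.

## Working session

There is one attempt and no reset: what is moved stays moved. The work goes in short steps, Python scripts to look and compute and a tool call to move; the robot and the scene stay as the last step left them, time stands still between calls to the robot, and variables do not carry over. Pictures are saved under pics/ and viewed, at most 10 in all, crops included, and the job is handed in when it is done.

Besides the shell and the picture viewer there is one more tool, called after "Request:" as name([rows], argument=value, ...), one row to a line, values as JSON. send_rows: Moves the arm, as the interface text tells. Shifts and turns lie within -1 to 1; 1 stands for 500 mm of shift or 30 degrees of turn. Its arguments: {"type":"object","properties":{"motion":{"type":"array"},"grip_force":{"type":"number"}},"required":["motion"]}

```bash
mkdir -p pics
cat > h.py <<'E'
import numpy as np,cv2
from scipy.spatial.transform import Rotation as R
from workcell import env
def K(f):
    h=f["frame"].shape[0]; F=h/2/np.tan(np.radians(f["vertical_fov"])/2)
    return F,f["cx"],f["cy"],f["k1"]
def ext(f,st=None):
    if "rvec" in f:
        Rm=cv2.Rodrigues(np.array(f["rvec"],float))[0]; t=np.array(f["tvec"],float).ravel()
        return Rm,t
    T=np.eye(4);T[:3,:3]=R.from_euler('xyz',st["ee_rot"],degrees=True).as_matrix();T[:3,3]=st["ee_pos"]
    W=np.linalg.inv(T@np.array(f["T_tool_cam"])); return W[:3,:3],W[:3,3]
def ray(f,px,st=None):
    F,cx,cy,k=K(f); px=np.atleast_2d(np.array(px,float)); d=(px-[cx,cy])/F; u=d.copy()
    for _ in range(20): u=d/(1+k*(u**2).sum(1,keepdims=True))
    Rm,t=ext(f,st); D=np.c_[u,np.ones(len(u))]@Rm; return -Rm.T@t,D
def plane(f,px,z,st=None):
    o,D=ray(f,px,st); return o+D*((z-o[2])/D[:,2:])
def proj(f,P,st=None):
    F,cx,cy,k=K(f);Rm,t=ext(f,st);c=np.atleast_2d(P)@Rm.T+t;u=c[:,:2]/c[:,2:]
    return u*(1+k*(u**2).sum(1,keepdims=True))*F+[cx,cy]
def grab(n,fn=None):
    st=env.state();f=env.grab_frame(n)
    if fn: cv2.imwrite("pics/"+fn,cv2.cvtColor(f["frame"],cv2.COLOR_RGB2BGR))
    return f,st
E
python3 - <<'E'
from h import *
import pickle
d={}
for n in("top","side"):
    f,st=grab(n,n+"1.png"); d[n]=f; o,_=ray(f,[[280,210]]); print(n,o,f["vertical_fov"])
    cv2.imwrite(f"pics/{n}1.png",cv2.cvtColor(f["frame"],cv2.COLOR_RGB2BGR))
pickle.dump(d,open("f1.pkl","wb"));print(st["time_s"],st["ee_pos"],st["ee_rot"])
E
```

```text
top [432.82499461 -12.55177883 753.57331214] 47.69884996035969
side [  95.67472949 -422.72292007  460.75865315] 47.811088082783684
0.05 [ 193.66249296 -540.87366454  213.15224277] [-1.79900988e+02 -8.96918144e-04  1.96990499e+01]
```

View pics/top1.png

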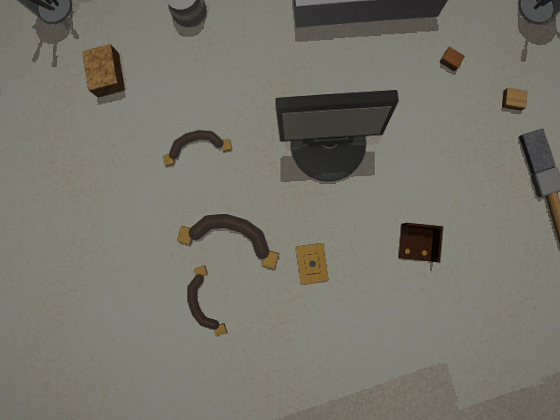

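View pics/side1.png

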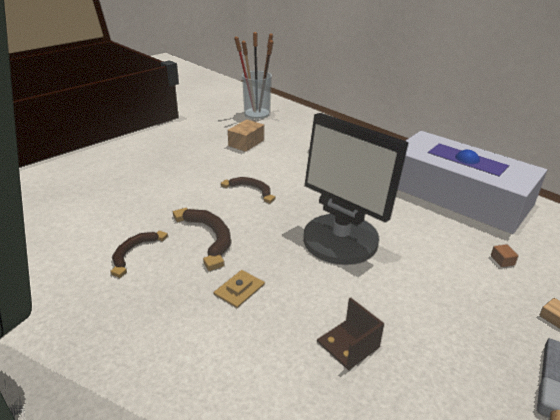

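Run:
```python
from h import *
import pickle
d=pickle.load(open("f1.pkl","rb"));f=d["top"]
a=cv2.cvtColor(f["frame"],cv2.COLOR_RGB2BGR)
g=np.clip(a.astype(float)*1.6,0,255).astype(np.uint8)
A=cv2.resize(g[80:190,262:412],None,fx=5.2,fy=5.2,interpolation=cv2.INTER_CUBIC)
cv2.imwrite("pics/crop1.png",A); print(A.shape)
s=cv2.cvtColor(d["side"]["frame"],cv2.COLOR_RGB2BGR);s=np.clip(s*1.6,0,255).astype(np.uint8)
cv2.imwrite("pics/crop2.png",cv2.resize(s[105:270,290:420],None,fx=3.6,fy=3.6,interpolation=cv2.INTER_CUBIC))
hsv=cv2.cvtColor(a,cv2.COLOR_BGR2HSV)
# handle: leather+brass in region
m=((hsv[...,2]<80)|((hsv[...,1]>120)&(hsv[...,2]>80))).astype(np.uint8)
n,l,st,c=cv2.connectedComponentsWithStats(m)
i=max((k for k in range(1,n) if 170<c[k][0]<290 and 200<c[k][1]<275),key=lambda k:st[k][4])
print(st[i],c[i])
ys,xs=np.where(l==i); P=plane(f,np.c_[xs,ys],11)[:,:2]
(r,sz,an)=cv2.minAreaRect(P.astype(np.float32)); print("rect",r,sz,an,"centroid",P.mean(0))
dark=(l==i)&(hsv[...,2]<80); ys,xs=np.where(dark);Q=plane(f,np.c_[xs,ys],11)[:,:2]
print("leather",cv2.minAreaRect(Q.astype(np.float32)),Q.mean(0))
br=((l==i)&(hsv[...,2]>=80)).astype(np.uint8);n2,l2,s2,c2=cv2.connectedComponentsWithStats(br)
for k in range(1,n2):
    if s2[k][4]>30: print("brass",s2[k][4],c2[k],plane(f,c2[k],8))
```

```text
(572, 780, 3)
[ 177  214  102   56 1758] [230.67349261 234.31399317]
rect (441.8174133300781, 90.91297149658203) (162.35011291503906, 63.34950256347656) 75.34341430664062 centroid [444.36810665  90.94334456]
leather ((441.3393249511719, 89.08494567871094), (158.5710906982422, 63.34950256347656), 75.34341430664062) [449.95119907  90.1891841 ]
brass 175 [183.84       235.14285714] [[441.75249727 166.11287816   8.        ]]
brass 189 [270.36507937 259.77248677] [[405.5303425   27.72474351   8.        ]]
```

View pics/crop1.png

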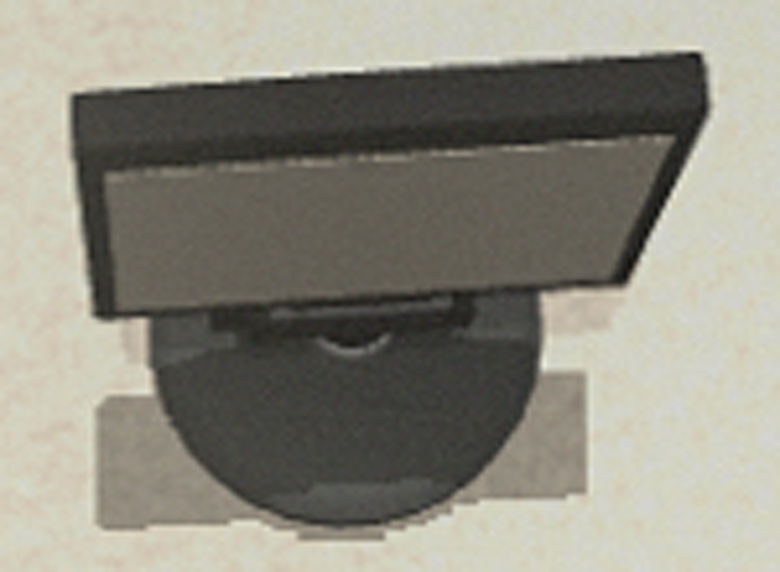

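View pics/crop2.png

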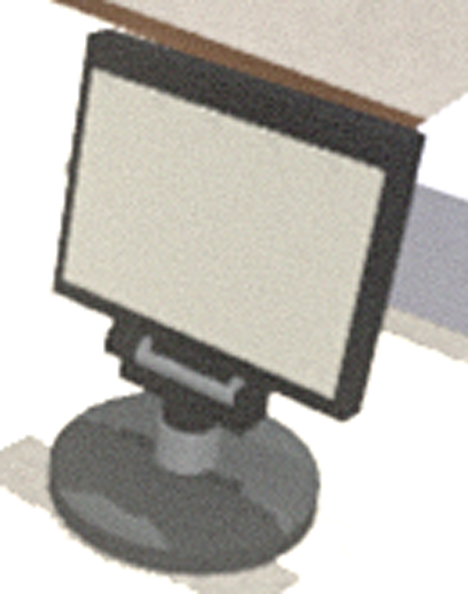

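Run:
```python
from h import *
import pickle
d=pickle.load(open("f1.pkl","rb"));f=d["top"];s=d["side"]
c=lambda p:np.array(p)/5.2+[262,80]-.4
B=plane(f,c([[72,95],[700,53]]),192);F=plane(f,c([[78,150],[708,107]]),192)
print("back",B,np.linalg.norm(B[0]-B[1]));print("front",F,np.linalg.norm(F[0]-F[1]))
bot=plane(f,c([[97,318],[626,286]]),72);print("bottomfront",bot,np.linalg.norm(bot[0]-bot[1]))
u=B[0]-B[1];print("dirdeg",[np.degrees(np.arctan2(v[0][1]-v[1][1],v[0][0]-v[1][0])) for v in(B,F,bot)])
for z in(0,12,16):print("foot",z,plane(f,c([[148,335],[542,335],[345,525]]),z)[:,:2].tolist())
cs=lambda p:np.array(p)/3.6+[290,105]-.4
# side: left top front corner, right top, bottoms (front face)
o,D=ray(s,cs([[90,38],[420,140],[55,292],[352,418]]));o2,D2=ray(f,c([[78,150],[708,107],[97,318],[626,286]]))
for i in range(4):
    A=np.c_[D[i],-D2[i]];t=np.linalg.lstsq(A,o2-o,rcond=None)[0];p=o+D[i]*t[0];q=o2+D2[i]*t[1];print("tri",(p+q)/2,np.linalg.norm(p-q))
```

```text
back [[ 607.75804453   14.96375998  192.        ]
 [ 619.51459198 -131.7983802   192.        ]] 147.2322729489324
front [[ 594.5168786    13.3471806   192.        ]
 [ 606.48838995 -133.44237514  192.        ]] 147.27691861751472
bottomfront [[ 580.66432678   12.77055745   72.        ]
 [ 591.45988842 -135.38054842   72.        ]] 148.54391378424873
dirdeg [np.float64(94.57996348496647), np.float64(94.66247316450884), np.float64(94.16769628251986)]
foot 0 [[591.0452119139095, -0.4348973366505984], [592.3928150746717, -122.1942097544783], [532.4345340813173, -61.64304817016479]]
foot 12 [[588.5256924762375, -0.6278481425853482], [589.8518362279831, -120.44824934171642], [530.8483387445162, -60.86131237537758]]
foot 16 [[587.6858526636802, -0.6921650778969308], [589.0048432790869, -119.86626253746245], [530.3196069655826, -60.60073377711517]]
tri [595.63029673  13.25281751 189.00844318] 0.675244682312926
tri [ 608.12734167 -135.28519461  191.50427596] 4.29574650402185
tri [580.86216214  12.25683694  73.41542678] 1.355555596345039
tri [ 591.9752584  -136.29997233   76.28772311] 4.361667065143317
```

```bash
cat >> h.py <<'E'
from scipy.linalg import logm,expm
H=np.array([590.,-61.,62.])
def pose(sw,tilt,r,H=H,off=np.zeros(3)):
    "sw: light look heading deg; tilt deg; r: TCP distance from hinge"
    a=np.radians(sw);t=np.radians(tilt);look=np.array([np.cos(a),np.sin(a),0])
    x=np.array([look[1],-look[0],0]) # hinge y = z x (-look)
    u=np.array([0,0,np.cos(t)])+np.sin(t)*look
    T=np.eye(4);T[:3,0]=x;T[:3,2]=-u;T[:3,1]=np.cross(-u,x);T[:3,3]=H+u*r+off;return T
def cur():
    s=env.state();T=np.eye(4);T[:3,:3]=R.from_euler('xyz',s["ee_rot"],degrees=True).as_matrix();T[:3,3]=s["ee_pos"];return T
def rows(A,B,N):
    D=expm(np.real(logm(np.linalg.inv(A)@B))/N)
    print(N,"x",dict(zip(["tx","ty","tz","rx","ry","rz"],np.round(np.r_[D[:3,3]/500,R.from_matrix(D[:3,:3]).as_rotvec(degrees=True)/30],4).tolist())))
E
python3 - <<'E'
from h import *
A=cur();G=pose(184.5,-7.3,180);print(G)
M=G.copy();M[:3,3]=A[:3,3]+[0,0,60]
rows(A,M,8);rows(M,G,11)
E
```

```text
[[-7.84590957e-02  9.88836763e-01 -1.26672911e-01  6.12801124e+02]
 [ 9.96917334e-01  7.78231410e-02 -9.96937429e-03 -5.92055126e+01]
 [ 0.00000000e+00 -1.27064609e-01 -9.91894443e-01  2.40541000e+02]
 [ 0.00000000e+00  0.00000000e+00  0.00000000e+00  1.00000000e+00]]
8 x {'tx': -0.0004, 'ty': -0.0008, 'tz': -0.015, 'rx': 0.0256, 'ry': -0.0201, 'rz': -0.3112}
11 x {'tx': 0.0813, 'ty': 0.0829, 'tz': -0.0046, 'rx': -0.0, 'ry': -0.0, 'rz': 0.0}
```

Request:
send_rows([
  {"tz": -0.015, "rx": 0.0256, "ry": -0.02, "rz": -0.311, "gripper": -1},
  {"tz": -0.015, "rx": 0.0256, "ry": -0.02, "rz": -0.311, "gripper": -1},
  {"tz": -0.015, "rx": 0.0256, "ry": -0.02, "rz": -0.311, "gripper": -1},
  {"tz": -0.015, "rx": 0.0256, "ry": -0.02, "rz": -0.311, "gripper": -1},
  {"tz": -0.015, "rx": 0.0256, "ry": -0.02, "rz": -0.311, "gripper": -1},
  {"tz": -0.015, "rx": 0.0256, "ry": -0.02, "rz": -0.311, "gripper": -1},
  {"tz": -0.015, "rx": 0.0256, "ry": -0.02, "rz": -0.311, "gripper": -1},
  {"tz": -0.015, "rx": 0.0256, "ry": -0.02, "rz": -0.311, "gripper": -1},
])

```text
invalid input at $.motion[0]: expected keys tx, ty, tz, rx, ry, rz, gripper
```

Request:
send_rows([
  {"tx": 0.08, "ty": 0.08, "tz": -0.0045, "gripper": -1},
  {"tx": 0.08, "ty": 0.08, "tz": -0.0045, "gripper": -1},
  {"tx": 0.08, "ty": 0.08, "tz": -0.0045, "gripper": -1},
  {"tx": 0.08, "ty": 0.08, "tz": -0.0045, "gripper": -1},
  {"tx": 0.08, "ty": 0.08, "tz": -0.0045, "gripper": -1},
  {"tx": 0.08, "ty": 0.08, "tz": -0.0045, "gripper": -1},
  {"tx": 0.08, "ty": 0.08, "tz": -0.0045, "gripper": -1},
  {"tx": 0.08, "ty": 0.08, "tz": -0.0045, "gripper": -1},
  {"tx": 0.08, "ty": 0.08, "tz": -0.0045, "gripper": -1},
  {"tx": 0.08, "ty": 0.08, "tz": -0.0045, "gripper": -1},
  {"gripper": -1},
])

```text
invalid input at $.motion[0]: expected keys tx, ty, tz, rx, ry, rz, gripper
```

Run:
```python
from h import *
f,st=grab("wrist","w1.png");print(st["time_s"],st["ee_pos"],st["ee_rot"],st["force"])
rows(cur(),pose(184.5,-7.3,180),2);rows(cur(),pose(184.5,-7.3,106),6)
# predicted top corners in wrist view
P=pose(184.5,-7.3,130);c=P[:3,3]
print(proj(f,np.array([c+P[:3,0]*a+P[:3,1]*b for a in(-75,75) for b in(-8,8)]),st).round(1).tolist())
```

```text
0.1 [ 193.65053907 -540.93710004  213.20241023] [-1.79908019e+02  4.98851941e-05  1.96967286e+01] [-0.57580976 -0.28737372 -1.04111845]
2 x {'tx': 0.662, 'ty': -0.1248, 'tz': -0.0302, 'rx': 0.1027, 'ry': -0.0803, 'rz': -1.2448}
6 x {'tx': 0.2262, 'ty': 0.0057, 'tz': 0.012, 'rx': 0.0342, 'ry': -0.0268, 'rz': -0.4149}
[[-1657.5, -3693.5], [-1749.2, -4079.1], [-4612.0, -6453.4], [-4931.0, -7172.9]]
```

View pics/w1.png

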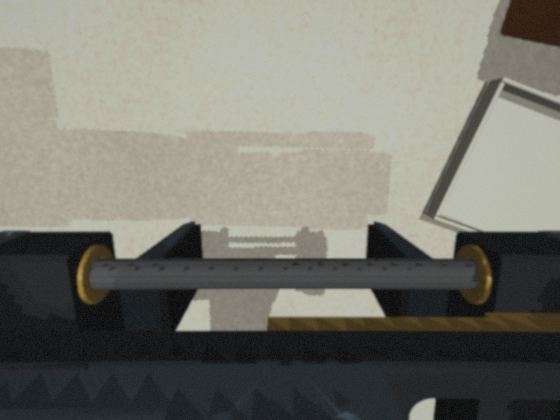

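All keys are required, so nothing moved; the wrist view just shows the bench, with the fingers near (190,270) and (385,270). I'll resend with full rows.

Request:
send_rows([
  {"tx": 0, "ty": 0, "tz": -0.015, "rx": 0.0256, "ry": -0.02, "rz": -0.311, "gripper": -1},
  {"tx": 0, "ty": 0, "tz": -0.015, "rx": 0.0256, "ry": -0.02, "rz": -0.311, "gripper": -1},
  {"tx": 0, "ty": 0, "tz": -0.015, "rx": 0.0256, "ry": -0.02, "rz": -0.311, "gripper": -1},
  {"tx": 0, "ty": 0, "tz": -0.015, "rx": 0.0256, "ry": -0.02, "rz": -0.311, "gripper": -1},
  {"tx": 0, "ty": 0, "tz": -0.015, "rx": 0.0256, "ry": -0.02, "rz": -0.311, "gripper": -1},
  {"tx": 0, "ty": 0, "tz": -0.015, "rx": 0.0256, "ry": -0.02, "rz": -0.311, "gripper": -1},
  {"tx": 0, "ty": 0, "tz": -0.015, "rx": 0.0256, "ry": -0.02, "rz": -0.311, "gripper": -1},
  {"tx": 0, "ty": 0, "tz": -0.015, "rx": 0.0256, "ry": -0.02, "rz": -0.311, "gripper": -1},
])

```text
time_s: 1.15
ee_pos: [197.2, -541.7, 273.6]
ee_rot: [-172.7, 0.0, 94.8]
force: [-0.4, 0.5, 0.4]
gripper_width: 91.3
gripper_force: 0.0
```

Request:
send_rows([
  {"tx": 0.08, "ty": 0.08, "tz": -0.0045, "rx": 0, "ry": 0, "rz": 0, "gripper": -1},
  {"tx": 0.08, "ty": 0.08, "tz": -0.0045, "rx": 0, "ry": 0, "rz": 0, "gripper": -1},
  {"tx": 0.08, "ty": 0.08, "tz": -0.0045, "rx": 0, "ry": 0, "rz": 0, "gripper": -1},
  {"tx": 0.08, "ty": 0.08, "tz": -0.0045, "rx": 0, "ry": 0, "rz": 0, "gripper": -1},
  {"tx": 0.08, "ty": 0.08, "tz": -0.0045, "rx": 0, "ry": 0, "rz": 0, "gripper": -1},
  {"tx": 0.08, "ty": 0.08, "tz": -0.0045, "rx": 0, "ry": 0, "rz": 0, "gripper": -1},
  {"tx": 0.08, "ty": 0.08, "tz": -0.0045, "rx": 0, "ry": 0, "rz": 0, "gripper": -1},
  {"tx": 0.08, "ty": 0.08, "tz": -0.0045, "rx": 0, "ry": 0, "rz": 0, "gripper": -1},
  {"tx": 0.08, "ty": 0.08, "tz": -0.0045, "rx": 0, "ry": 0, "rz": 0, "gripper": -1},
  {"tx": 0.08, "ty": 0.08, "tz": -0.0045, "rx": 0, "ry": 0, "rz": 0, "gripper": -1},
  {"tx": 0, "ty": 0, "tz": 0, "rx": 0, "ry": 0, "rz": 0, "gripper": -1},
])

```text
time_s: 2.52
ee_pos: [566.3, -109.2, 243.7]
ee_rot: [-172.7, 0.0, 94.7]
force: [-0.5, 0.2, 0.6]
gripper_width: 91.5
gripper_force: 0.0
```

Run:
```python
from h import *
f,st=grab("wrist","w2.png");print(st["time_s"],st["ee_pos"],st["ee_rot"],st["force"])
rows(cur(),pose(184.5,-7.3,180),2);rows(pose(184.5,-7.3,180),pose(184.5,-7.3,106),3)
P=pose(184.5,-7.3,130);c=P[:3,3]
print(proj(f,np.array([c+P[:3,0]*a+P[:3,1]*b for a in(-75,75) for b in(-8,8)]),st).round(1).tolist())
```

```text
2.525 [ 566.27273501 -109.20623277  243.71844504] [-1.72685248e+02  1.30347951e-02  9.47213492e+01] [-0.49393512  0.17343802  0.59161872]
2 x {'tx': 0.0477, 'ty': 0.0518, 'tz': -0.0032, 'rx': -0.001, 'ry': 0.0015, 'rz': 0.0018}
3 x {'tx': 0.0, 'ty': 0.0, 'tz': 0.0493, 'rx': -0.0, 'ry': -0.0, 'rz': 0.0}
[[342.6, 264.0], [364.8, 264.1], [354.6, 34.3], [381.0, 34.3]]
```

View pics/w2.png

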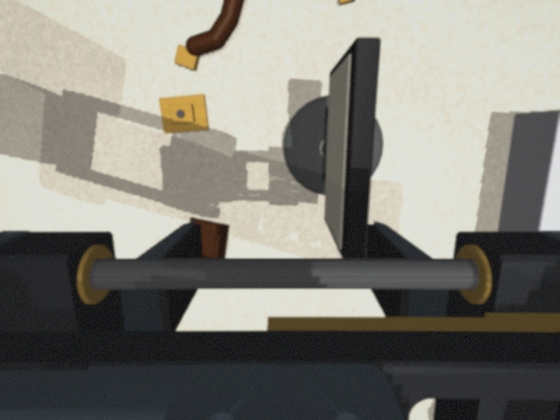

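The panel's top edge runs from (368,38) to (355,255), matching the prediction. Next I'll centre over it, descend and close.

Request:
send_rows([
  {"tx": 0.0477, "ty": 0.0518, "tz": -0.0032, "rx": 0, "ry": 0, "rz": 0.002, "gripper": -1},
  {"tx": 0.0477, "ty": 0.0518, "tz": -0.0032, "rx": 0, "ry": 0, "rz": 0.002, "gripper": -1},
  {"tx": 0, "ty": 0, "tz": 0, "rx": 0, "ry": 0, "rz": 0, "gripper": -1},
  {"tx": 0, "ty": 0, "tz": 0.037, "rx": 0, "ry": 0, "rz": 0, "gripper": -1},
  {"tx": 0, "ty": 0, "tz": 0.037, "rx": 0, "ry": 0, "rz": 0, "gripper": -1},
  {"tx": 0, "ty": 0, "tz": 0.037, "rx": 0, "ry": 0, "rz": 0, "gripper": -1},
  {"tx": 0, "ty": 0, "tz": 0.037, "rx": 0, "ry": 0, "rz": 0, "gripper": 0},
  {"tx": 0, "ty": 0, "tz": 0, "rx": 0, "ry": 0, "rz": 0, "gripper": 0.3},
  {"tx": 0, "ty": 0, "tz": 0, "rx": 0, "ry": 0, "rz": 0, "gripper": 0.4},
  {"tx": 0, "ty": 0, "tz": 0, "rx": 0, "ry": 0, "rz": 0, "gripper": 0.5},
], grip_force=25)

```text
time_s: 3.82
ee_pos: [603.6, -61.9, 169.3]
ee_rot: [-172.8, 0.1, 94.3]
force: [-0.1, -0.1, -1.0]
gripper_width: 53.9
gripper_force: 0.0
```

Request:
send_rows([
  {"tx": 0, "ty": 0, "tz": 0, "rx": 0, "ry": 0, "rz": 0, "gripper": 1},
  {"tx": 0, "ty": 0, "tz": 0, "rx": 0, "ry": 0, "rz": 0, "gripper": 1},
  {"tx": 0, "ty": 0, "tz": 0, "rx": 0, "ry": 0, "rz": 0, "gripper": 1},
  {"tx": 0, "ty": 0, "tz": 0, "rx": 0, "ry": 0, "rz": 0, "gripper": 1},
], grip_force=25)

```text
time_s: 4.32
ee_pos: [604.0, -61.4, 168.2]
ee_rot: [-172.8, 0.1, 94.3]
force: [0.9, 0.2, -1.3]
gripper_width: 16.3
gripper_force: 25.0
```

Run:
```python
from h import *
f,st=grab("top","t2.png");print(st["time_s"],st["force"],st["torque"],st["gripper_width"],st["gripper_force"])
C=cur();print(C[:3,3],st["ee_rot"]);G=pose(184.5,-7.3,106);print(G[:3,3])
# screw about measured hinge
L=pose(134.2,-7.3,106);E=pose(134.2,35,106)
rows(G,L,11);rows(L,E,11)
```

```text
4.325 [ 0.88797399  0.18487533 -1.26990691] [ 0.07344596 -0.42490572  0.05841251] 16.292891798042422 24.987415373325348
[603.91150833 -61.31975572 168.22483399] [-1.72843006e+02  1.02920310e-01  9.43395040e+01]
[603.42732855 -59.94324633 167.14081091]
11 x {'tx': -0.0021, 'ty': -0.0001, 'tz': 0.0, 'rx': 0.0, 'ry': 0.0194, 'rz': 0.1512}
11 x {'tx': 0.0, 'ty': -0.0142, 'tz': 0.0005, 'rx': -0.1282, 'ry': 0.0, 'rz': -0.0}
```

Request:
send_rows([
  {"tx": -0.0021, "ty": 0, "tz": 0, "rx": 0, "ry": 0.0194, "rz": 0.151, "gripper": 1},
  {"tx": -0.0021, "ty": 0, "tz": 0, "rx": 0, "ry": 0.0194, "rz": 0.151, "gripper": 1},
  {"tx": -0.0021, "ty": 0, "tz": 0, "rx": 0, "ry": 0.0194, "rz": 0.151, "gripper": 1},
  {"tx": -0.0021, "ty": 0, "tz": 0, "rx": 0, "ry": 0.0194, "rz": 0.151, "gripper": 1},
  {"tx": -0.0021, "ty": 0, "tz": 0, "rx": 0, "ry": 0.0194, "rz": 0.151, "gripper": 1},
  {"tx": -0.0021, "ty": 0, "tz": 0, "rx": 0, "ry": 0.0194, "rz": 0.151, "gripper": 1},
  {"tx": -0.0021, "ty": 0, "tz": 0, "rx": 0, "ry": 0.0194, "rz": 0.151, "gripper": 1},
  {"tx": -0.0021, "ty": 0, "tz": 0, "rx": 0, "ry": 0.0194, "rz": 0.151, "gripper": 1},
  {"tx": -0.0021, "ty": 0, "tz": 0, "rx": 0, "ry": 0.0194, "rz": 0.151, "gripper": 1},
  {"tx": -0.0021, "ty": 0, "tz": 0, "rx": 0, "ry": 0.0194, "rz": 0.151, "gripper": 1},
  {"tx": -0.0021, "ty": 0, "tz": 0, "rx": 0, "ry": 0.0194, "rz": 0.151, "gripper": 1},
  {"tx": 0, "ty": 0, "tz": 0, "rx": 0, "ry": 0, "rz": 0, "gripper": 1},
])

```text
time_s: 5.88
ee_pos: [598.8, -71.5, 168.1]
ee_rot: [-172.7, 0.0, 44.1]
force: [-1.1, 2.0, 0.8]
gripper_width: 15.7
gripper_force: 25.0
```

Run:
```python
from h import *
st=env.state();print(st["time_s"],st["force"],st["torque"],st["gripper_width"],st["gripper_force"])
C=cur();print(C[:3,3],st["ee_rot"]);x=C[:3,0];print("look",np.degrees(np.arctan2(x[0],-x[1]))%360)
L=pose(134.2,-7.3,106);print(L[:3,3]);rows(C,L,1)
```

```text
5.875 [-1.09209727  2.00998672  0.78793106] [ 0.32330089  0.34233349 -0.10046628] 15.691580083449342 24.98810201883316
[598.79259017 -71.45001526 168.12851678] [-1.72656133e+02  3.80095979e-02  4.41128558e+01]
look 134.1128558038904
[599.39001116 -70.65596037 167.14081091]
1 x {'tx': 0.002, 'ty': -0.0001, 'tz': 0.002, 'rx': -0.0015, 'ry': 0.0009, 'rz': -0.003}
```

Request:
send_rows([
  {"tx": 0, "ty": -0.0142, "tz": 0.0005, "rx": -0.128, "ry": 0, "rz": 0, "gripper": 1},
  {"tx": 0, "ty": -0.0142, "tz": 0.0005, "rx": -0.128, "ry": 0, "rz": 0, "gripper": 1},
  {"tx": 0, "ty": -0.0142, "tz": 0.0005, "rx": -0.128, "ry": 0, "rz": 0, "gripper": 1},
  {"tx": 0, "ty": -0.0142, "tz": 0.0005, "rx": -0.128, "ry": 0, "rz": 0, "gripper": 1},
  {"tx": 0, "ty": -0.0142, "tz": 0.0005, "rx": -0.128, "ry": 0, "rz": 0, "gripper": 1},
  {"tx": 0, "ty": -0.0142, "tz": 0.0005, "rx": -0.128, "ry": 0, "rz": 0, "gripper": 1},
  {"tx": 0, "ty": -0.0142, "tz": 0.0005, "rx": -0.128, "ry": 0, "rz": 0, "gripper": 1},
  {"tx": 0, "ty": -0.0142, "tz": 0.0005, "rx": -0.128, "ry": 0, "rz": 0, "gripper": 1},
  {"tx": 0, "ty": -0.0142, "tz": 0.0005, "rx": -0.128, "ry": 0, "rz": 0, "gripper": 1},
  {"tx": 0, "ty": -0.0142, "tz": 0.0005, "rx": -0.128, "ry": 0, "rz": 0, "gripper": 1},
  {"tx": 0, "ty": -0.0142, "tz": 0.0005, "rx": -0.128, "ry": 0, "rz": 0, "gripper": 1},
  {"tx": 0, "ty": 0, "tz": 0, "rx": 0, "ry": 0, "rz": 0, "gripper": 1},
])

```text
time_s: 7.38
ee_pos: [546.9, -17.8, 149.4]
ee_rot: [145.0, 0.1, 44.2]
force: [-5.3, 4.0, 3.8]
gripper_width: 15.6
gripper_force: 25.0
```

Run:
```python
from h import *
st=env.state();print(st["time_s"],st["force"],st["torque"],st["gripper_width"],st["gripper_force"])
C=cur();print(C[:3,3],st["ee_rot"]);x=C[:3,0];print("look",np.degrees(np.arctan2(x[0],-x[1]))%360,"tilt",np.degrees(np.arccos(-C[2,2])))
L=pose(134.2,35,106);print(L[:3,3]);rows(C,L,1)
```

```text
7.375 [-5.28684451  3.98500499  3.79669708] [ 0.57809425  0.81090631 -0.31403416] 15.610078514998131 25.001479983329773
[546.89326904 -17.75782669 149.41427763] [1.44976466e+02 1.26529220e-01 4.42495426e+01]
look 134.24954261068066 tilt 35.02373308182518
[547.61298762 -17.41247866 148.83011669]
1 x {'tx': 0.0015, 'ty': -0.0003, 'tz': 0.0012, 'rx': 0.0008, 'ry': 0.0025, 'rz': 0.0038}
```

Request:
send_rows([
  {"tx": 0, "ty": 0, "tz": 0, "rx": 0, "ry": 0, "rz": 0, "gripper": 0.4},
  {"tx": 0, "ty": 0, "tz": 0, "rx": 0, "ry": 0, "rz": 0, "gripper": 0},
  {"tx": 0, "ty": 0, "tz": 0, "rx": 0, "ry": 0, "rz": 0, "gripper": -1},
  {"tx": 0, "ty": 0, "tz": 0, "rx": 0, "ry": 0, "rz": 0, "gripper": -1},
  {"tx": 0, "ty": 0, "tz": -0.05, "rx": 0, "ry": 0, "rz": 0, "gripper": -1},
  {"tx": 0, "ty": 0, "tz": -0.08, "rx": 0, "ry": 0, "rz": 0, "gripper": -1},
  {"tx": 0, "ty": 0, "tz": -0.08, "rx": 0, "ry": 0, "rz": 0, "gripper": -1},
  {"tx": -0.08, "ty": 0, "tz": -0.05, "rx": 0, "ry": 0, "rz": 0, "gripper": -1},
  {"tx": -0.1, "ty": 0, "tz": 0, "rx": 0, "ry": 0, "rz": 0, "gripper": -1},
  {"tx": -0.1, "ty": 0, "tz": 0, "rx": 0, "ry": 0, "rz": 0, "gripper": -1},
  {"tx": -0.1, "ty": 0, "tz": 0, "rx": 0, "ry": 0, "rz": 0, "gripper": -1},
  {"tx": -0.1, "ty": 0, "tz": 0, "rx": 0, "ry": 0, "rz": 0, "gripper": -1},
])

```text
time_s: 8.88
ee_pos: [322.6, -132.7, 256.3]
ee_rot: [144.9, 0.0, 44.2]
force: [-0.0, -0.6, 1.1]
gripper_width: 91.4
gripper_force: 0.0
```

Run:
```python
from h import *
import pickle
st=env.state();print(st["ee_pos"],st["time_s"])
d={n:grab(n)[0] for n in("top","side")};pickle.dump(d,open("f2.pkl","wb"))
f=d["top"]
P=pose(134.2,35,130);Q=pose(134.2,35,10)
def corners(T):return np.array([T[:3,3]+T[:3,0]*a+T[:3,1]*b for a in(-75,75) for b in(-8,8)])
out=[]
for n,sl,k in(("top",(slice(70,290),slice(170,430)),2.5),("side",(slice(100,290),slice(160,430)),2.5)):
    print(n,"pred",proj(d[n],np.r_[corners(P),corners(Q)]).round(1).tolist())
    im=np.clip(d[n]["frame"][...,::-1]*1.5,0,255).astype(np.uint8)
    cv2.imwrite(f"pics/{n}2.png",cv2.resize(im[sl],None,fx=3,fy=2.999,interpolation=cv2.INTER_CUBIC)[:599])
a=f["frame"][...,::-1];hsv=cv2.cvtColor(np.ascontiguousarray(a),cv2.COLOR_BGR2HSV)
```

```text
[ 322.62362609 -132.73521904  256.33145246] 8.875
top pred [[331.1, 205.4], [339.4, 197.5], [249.1, 120.1], [256.0, 111.2], [360.3, 178.3], [367.7, 171.2], [289.5, 105.7], [295.9, 97.9]]
side pred [[291.6, 172.4], [302.1, 166.4], [292.5, 125.0], [301.2, 119.7], [338.8, 235.6], [348.9, 230.5], [332.1, 181.3], [340.5, 176.7]]
```

Run:
```python
import cv2,pickle,numpy as np
d=pickle.load(open("f2.pkl","rb"))
im=np.clip(d["top"]["frame"][...,::-1]*1.5,0,255).astype(np.uint8)
cv2.imwrite("pics/top3.png",cv2.resize(im[80:280,170:430],None,fx=3,fy=3,interpolation=cv2.INTER_CUBIC))
```

```text
(no output)
```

View pics/top3.png

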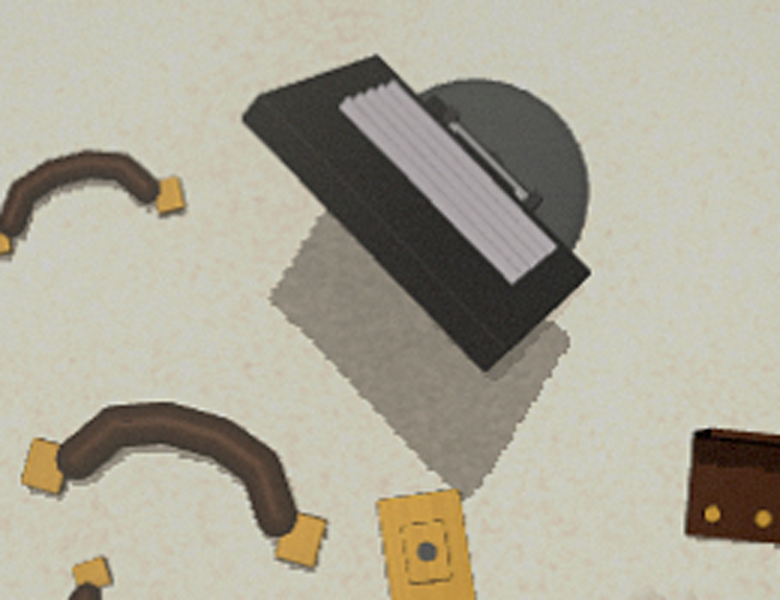

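View pics/side2.png

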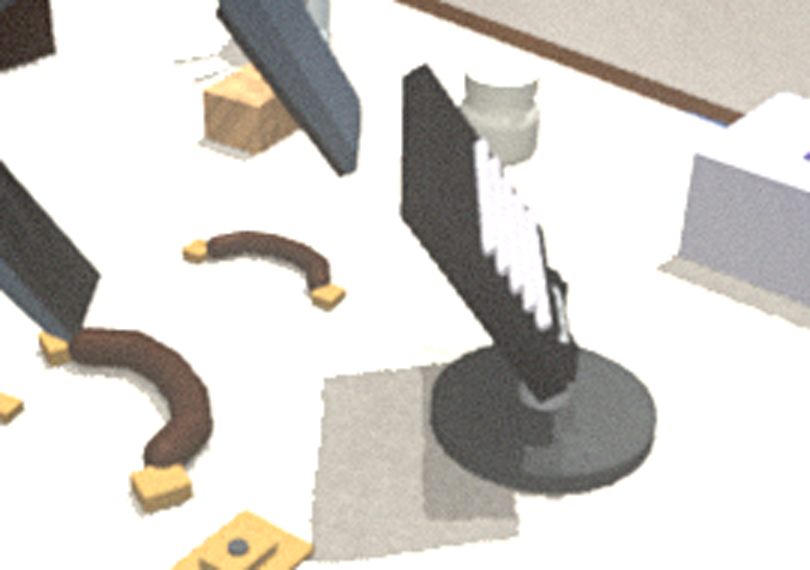

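Run:
```python
from h import *
import pickle
from scipy.optimize import least_squares
d=pickle.load(open("f2.pkl","rb"));t,s=d["top"],d["side"]
ct=lambda p:(np.array(p,float)+.5)/3-.5+[170,80]
cs=lambda p:(np.array(p,float)+.5)/3-.5+[160,100]
# (r,a,b)
ot=[((130,75,-8),(243,118)),((130,-75,-8),(487,371)),((10,-75,8),(590,272)),((10,75,8),(378,55))]
os_=[((130,-75,-8),(403,215)),((130,75,-8),(405,75)),((130,75,8),(428,65)),((10,-75,-8),(540,400))]
def pt(p,k):
    T=pose(p[0],p[1],k[0],H=H+p[2:5]);return T[:3,3]+T[:3,0]*k[1]+T[:3,1]*k[2]
def res(p,use="ts"):
    r=[]
    if "t" in use:
        for k,o in ot:r+=list(proj(t,pt(p,k))[0]-ct(o))
    if "s" in use:
        for k,o in os_:r+=list(proj(s,pt(p,k))[0]-cs(o))
    return np.r_[r,p[2:5]/2.]
for u in("t","s","ts"):
    q=least_squares(res,[134,35,0,0,0],args=(u,));print(u,q.x.round(2),q.fun.round(1))
# same fit at start image for bias
# handle again
f=t;a=np.ascontiguousarray(f["frame"][...,::-1]);hsv=cv2.cvtColor(a,cv2.COLOR_BGR2HSV)
m=((hsv[...,2]<80)|((hsv[...,1]>120)&(hsv[...,2]>80))).astype(np.uint8)
n,l,st,c=cv2.connectedComponentsWithStats(m)
i=max((k for k in range(1,n) if 170<c[k][0]<290 and 200<c[k][1]<275),key=lambda k:st[k][4])
ys,xs=np.where(l==i);print(cv2.minAreaRect(plane(f,np.c_[xs,ys],11)[:,:2].astype(np.float32)))
C=cur();print(env.state()["time_s"])
```

```text
t [134.33  33.56   0.36   0.74  -1.  ] [-0.8 -0.5  0.3  0.3  1.   0.5 -0.2 -0.2  0.2  0.4 -0.5]
s [ 1.3435e+02  3.4560e+01  2.2200e+00  1.0000e-02 -2.1000e-01] [-0.4  0.3 -0.8 -0.2  0.3 -2.1  0.3  2.   1.1  0.  -0.1]
ts [134.46  33.96   1.12   0.44  -0.73] [-0.9 -0.5  0.3  0.2  1.2 -0.1 -0.1 -0.6 -0.3  0.3 -0.9 -0.2  0.3 -2.1
 -0.3  2.4  0.6  0.2 -0.4]
((441.9332275390625, 90.83282470703125), (162.36265563964844, 62.96043014526367), 75.10420989990234)
8.975
```

```bash
python3 -c "
from workcell import env
print(env.job_done())"
```

```text
the job is handed in; nothing more can be done
None
```

I swivelled the lamp to face the suitcase handle, tilted it forward and let go, then handed the job in at about 9 s. The final pictures put its heading within about 0.3° of the handle's direction and its tilt at about 34° (35.0° by the gripper before release), with the handle not moved.

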